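# Register a substrate carrier in the coating jig and lock it with the cam

## Task

Register the steel substrate carrier in the jig for coating: push it gently back until it lies flat against the long fence, and along the fence to the right until its end touches the stop. Only then swing the red-knobbed cam lever round clockwise, through the front, until it is fully home and the cam holds the carrier against the fence. Do it all by pushing with the shut fingers, from outside: grip and lift nothing, leave everything else on the coater where it is, and finish clear.

Things in the scene. Friction and masses are not known exactly. Their poses are not given: they have to be found in the camera images.
- jig: registration jig, fixed: black base plate 88 (x) x 180 (y) x 10 thick; the carrier slides on its flat top. Origin: centre of its underside, on the coater's top; z up, x to the back (away from the robot), y along the fence to the left. A straight steel fence, 14 high over the plate, runs along the whole back edge, its face at x = +34. Plate, fence and stop never move
- stop_face (a point): centre of the round stop button (11 across) that faces left near the right (-y) end of the jig, on a brass block standing at the fence (jig x = 16, y = -70, z = 18); the carrier's right end comes to rest against it
- seat (a point): point on the jig's plate top (jig x = 11, y = -34, z = 10) where the carrier's origin lies when the carrier is flat against the fence and its right end touches the stop button; axes as the jig's
- carrier: loose steel substrate carrier 46 (x, front to back) x 72 (y, lengthwise) x 16 high, 0.25 to 0.5 kg, two small dark glass windows on top. Origin: centre of its underside, axes along its edges. It starts on the left part of the jig's plate, 5 to 25 short of the fence, 60 to 85 left of its seat, askew up to 0.2 rad. About 2 to 5 N slides it
- cam_lever (a joint): lever angle: 0 open (points front right, 235 degrees from jig x towards jig y), grows clockwise seen from above, through the front, to the end stop at 1.92 (front left, 125 degrees). Starts at 0 to 0.3, stays where left. Turns at about 1.5 N on the knob; with a seated carrier the cam touches it at about 1.4, and from there takes up to 10 N until home (1.7 to 1.92)
- cam_axis (a point): round steel cam under the lever's hub, turning with the lever: disc 24 across, 12 high on the plate, 3.5 off-centre; origin on the lever's axis (jig x = -26, y = -46) at plate level. Open, it leaves 3 to 4 to the front face of a carrier lying at the fence; a carrier 5 or more off the fence runs into it. Closed, it presses that face to the fence
- lever_knob (a point): middle of the red knob at the lever's end, 45 from the lever's axis: standing round grip up to 17 across, from 25 to 53 above the coater's top, on a thin round lever bar (9 thick, 21 to 30 above the coater's top); this point is 40 above the coater's top
- glass_dish: bystander: clear covered glass dish, 70 across, 17 high (origin at the centre of its underside); leave it where it stands
- tweezers: bystander: fine steel tweezers, 118 long, 10 high, lying flat (origin at the centre of its underside); leave it where it stands
- grid_box: bystander: small white flip-lid box, 44 x 62 x 14 high (origin at the centre of its underside); leave it where it stands
- carbon_tin: bystander: round tin with a yellowish lid, 58 across, 36 high (origin at the centre of its underside); leave it where it stands
- tape_roll: bystander: roll of copper-pink tape, 68 across, 20 high (origin at the centre of its underside); leave it where it stands
- white_bottle: bystander: white bottle with a green cap, 41 across, 82 high (origin at the centre of its underside); leave it where it stands
- amber_bottle: bystander: amber bottle with a black cap, 66 across, 135 high (origin at the centre of its underside); leave it where it stands

How it is judged:
By the outcome, as a careful person would: the job done as asked, in the order asked, and still so for the second after the job is handed in, with the robot touching nothing.
It also fails if it takes over 64 s, if anything falls off the work surface, if the arm or the gripper's body presses on something with over 40 N, if the wrist force passes 120 N, or if a joint passes its speed limit or range.

## Robot

A 7-joint arm with a two-finger parallel gripper is mounted at the origin on a cart in front of the work surface, level with it; the furniture and walls round the work are solid. World frame = base frame: x ahead of the robot, y to its left, z up, the work surface at z = 0. Lengths are in m, angles in rad, forces in N, time in s.
With the tool pointing down it reaches from about 0.4 to 0.875 m from the base axis. Payload 19.3 kg.
Tool frame: the origin (TCP) lies midway between the tips of the shut fingers; the grasp point (between the pads) lies 19 mm behind it; z points along the fingers, y is the line along which they close (so a half turn about z gives the same grasp; the last joint's range is limited). The gripper opens to 85 mm and grips with 20 to 120 N. Pads are 22 mm wide; open, the fingers measure 114 mm over their backs; the gripper's body (76 mm by 85 mm) begins 54 mm behind the grasp point. The pads swing forward as they close: fully open they stand 13 mm farther back than shut.
Start: joints at [1.102, 0.521, -0.036, 1.599, 0.021, 1.021, -0.113], TCP at [0.243, -0.576, 0.231] pointing down, gripper open.
Joint ranges: [-2.91, 2.91], [-0.3, 2.13], [-1.5, 1.42], [0.17, 2.43], [-1.26, 4.41], [0.16, 1.93], [-2.52, 2.52]. Speed limits (rad/s): [1.89, 1.89, 2.39, 2.39, 3.01, 3.01, 3.01].

## Interface

Orientations are given as [roll, pitch, yaw] about the fixed x, y, z axes, in that order (R = Rz(yaw) Ry(pitch) Rx(roll)).
In Python, from workcell import telemetry, grab_frame, calibration, bot, outline_of, landmark_of gives the robot as it stands. The module is installed in compiled form; this text tells all that it offers.
- The arm moves only by the shell command python3 -m inch 'ROWS' [FORCE]. ROWS is JSON, a list of rows, each a list of 7 numbers: the shift along the tool's x, y, z in m, then the turn, a rotation vector about the tool's x, y, z in rad, then the closure, from 0 (fully open) to 1 (shut). A call has 1 to 5 rows; each row shifts and turns the commanded pose from where the row before left it, along the tool's axes as they then stand; what a row does not reach is not made up. A row lasts 1/10 s, in which the tool goes at most 50 mm and 8.59 degrees, less where a joint would pass 70% of its speed; a pose out of reach is approached as far as the arm can. A call is refused whole if a number of a shift passes 0.05 or a number of a turn 0.15, either way. A call with a gripper value outside its range is refused whole. The fingers move at their own pace and stop on an object; FORCE is the grip in N (left out, the last holds). Time passes only in rows, so rows that do not move let the fingers close. It gives the time, the measured TCP pose, the force, the opening and the grip force at its end, in the units of the state.
- telemetry.observe(): the state, without advancing time (a new reading comes with each control period).
- grab_frame(name): name is "side" or "top"; returns the picture (400x640x3 uint8, red, green, blue); there is no depth.
- calibration(name): a dict with "fovy" (degrees; the focal length in pixels is half the picture's height over the tangent of half this angle, whatever the lens; pixels are square), "cx", "cy" (the principal point, pixels), "pose" (4x4, takes a point from camera to world coordinates). Camera axes: x right, y down, z forward; pixel columns grow to the right and rows downward; lengths in m; the calibration is good to about 2 mm. A picture is of the moment at which its call begins. calibration takes no time and is no camera call.
- bot.job_done(): hands the job in; it is judged then, once.
Trained networks look in the newest picture that a camera, given by its name, has taken for a name from the list of things; names that differ only in an ending like _2 or _b are one class to them, and where a whole thing is asked for, a point or a joint stands for the part that bears it (a point fixed in the world has none). Each returns a list of dicts, best first, with "score" (0 to 1); they miss things now and then, are a little off and sometimes report something else, mostly with a low value. They report only what shows in the picture. A call takes as long as a camera call.
- outline_of(label, camera): "region" (400x640 bool, what is visible of it) and "rect" ([left, top, right, bottom] in pixels, round what is visible of it).
- landmark_of(label, camera): "xy" ([column, row] in pixels: a listed point, or the origin of a listed thing).
The state is a dict: "clock": time; "qpos": joint angles; "qd": joint speeds; "joint_efforts": joint torques, N m; "position": TCP position; "tool_rot": TCP orientation; "force": force on the tool from outside, world axes, zero at the start; "moment": the same for the moment, N m; "grip_width": finger opening in m; "finger_force": force on a finger pad.
Only numpy, scipy, OpenCV 4.12 (cv2) and the standard library are available. Lean on these libraries where they do the work, as an engineer would, in place of code of your own. Each camera call takes 0.05 s, during which the arm holds its last target. There are 200 camera calls.

## Working session

There is one attempt and no reset: what is moved stays moved. The work goes in short steps, Python scripts to look and compute and a shell command to move; the robot and the scene stay as the last step left them, time stands still between calls to the robot, and variables do not carry over. Pictures are saved under pics/ and viewed, at most 10 in all, crops included, and the job is handed in when it is done.

```bash
mkdir -p pics; cat > h.py <<'E'
import numpy as np, cv2
from workcell import telemetry, grab_frame, calibration, bot, outline_of, landmark_of
def ray(cam,uv):
    c=calibration(cam); f=200/np.tan(np.radians(c["fovy"])/2); T=np.array(c["pose"])
    d=T[:3,:3]@np.array([(uv[0]-c["cx"])/f,(uv[1]-c["cy"])/f,1]); return T[:3,3],d
def at(cam,uv,z):
    o,d=ray(cam,uv); return o+d*(z-o[2])/d[2]
def proj(cam,p):
    c=calibration(cam); f=200/np.tan(np.radians(c["fovy"])/2); T=np.array(c["pose"])
    q=T[:3,:3].T@(np.array(p)-T[:3,3]); return f*q[0]/q[2]+c["cx"],f*q[1]/q[2]+c["cy"]
def snap(cam,name):
    im=grab_frame(cam); cv2.imwrite(f"pics/{name}.png",im[:,:,::-1]); return im
E
python3 - <<'E'
from h import *
np.set_printoptions(precision=4,suppress=True)
for c in("top","side"):
    snap(c,c+"0"); k=calibration(c); print(c,k["fovy"],k["cx"],k["cy"],np.array(k["pose"]))
Z=dict(stop_face=.018,seat=.01,cam_axis=.01,lever_knob=.04,carrier=.01,jig=0,glass_dish=0,tweezers=0,grid_box=0,carbon_tin=0,tape_roll=0,white_bottle=0,amber_bottle=0)
for n,z in Z.items():
    for c in("top","side"):
        r=landmark_of(n,c)
        for q in r[:1]: print(n,c,round(q["score"],2),np.round(q["xy"],1),at(c,q["xy"],z))
s=telemetry.observe(); print(s)
E
```

```text
top 54.10632014553339 319.82916148414387 197.34607941894157 [[-0.0049 -0.9959  0.0899  0.4555]
 [-0.9996  0.0022 -0.0298  0.1826]
 [ 0.0295 -0.09   -0.9955  0.9064]
 [ 0.      0.      0.      1.    ]]
side 51.39607132184626 317.07505029252366 193.6818368461466 [[ 0.2001 -0.6827  0.7027 -0.1209]
 [-0.9797 -0.1458  0.1373  0.0403]
 [ 0.0087 -0.716  -0.6981  0.7407]
 [ 0.      0.      0.      1.    ]]
stop_face top 0.76 [320.3 234.9] [0.4505 0.1553 0.018 ]
seat top 0.74 [300.1 232.6] [0.4559 0.2011 0.01  ]
seat side 0.63 [298.  241.6] [0.4543 0.1951 0.01  ]
cam_axis top 0.64 [302.8 249.6] [0.4175 0.195  0.01  ]
cam_axis side 0.59 [294.7 255.6] [0.4147 0.1931 0.01  ]
lever_knob top 0.46 [310.6 265.8] [0.3835 0.1776 0.04  ]
lever_knob side 0.57 [267.7 237.2] [0.429  0.2562 0.04  ]
carrier top 0.95 [271.  233.9] [0.4533 0.2671 0.01  ]
carrier side 0.61 [267.4 239.3] [0.4465 0.2643 0.01  ]
jig top 0.58 [288.3 232.9] [0.4554 0.2284 0.    ]
glass_dish top 0.89 [407.4 179.9] [ 0.578  -0.0506  0.    ]
glass_dish side 0.75 [405.6 222.1] [ 0.5736 -0.0405  0.    ]
tweezers top 0.41 [395.4 246.1] [
[... 372 characters left out ...]
 ]
tape_roll side 0.84 [420.8 196.8] [ 0.6687 -0.0741  0.    ]
white_bottle side 0.76 [236.6 193.4] [ 0.5829  0.3868 -0.    ]
amber_bottle top 0.97 [225.5 137.4] [0.6787 0.3756 0.    ]
{'clock': 1.4, 'qpos': array([ 1.1018,  0.5214, -0.0363,  1.5995,  0.0212,  1.0211, -0.1128]), 'qd': array([ 0.0005, -0.    ,  0.0004,  0.0013, -0.0005,  0.0001, -0.0011]), 'joint_efforts': array([ -0.0005, -92.6842,   1.9781, -37.025 ,   0.0181,   0.0018,
        -0.    ]), 'position': array([ 0.2427, -0.5759,  0.2313]), 'tool_rot': array([-3.1415, -0.    ,  0.3987]), 'force': array([ 0.1099, -0.1131, -0.412 ]), 'moment': array([0.0572, 0.06  , 0.0312]), 'finger_force': 0.0, 'grip_width': 0.08539658725518907}
```

```bash
python3 - <<'E'
import cv2
a=cv2.imread("pics/top0.png")[100:300,190:450]; cv2.imwrite("pics/top0c.png",cv2.resize(a,None,fx=3,fy=3,interpolation=cv2.INTER_CUBIC))
a=cv2.imread("pics/side0.png")[130:330,180:440]; cv2.imwrite("pics/side0c.png",cv2.resize(a,None,fx=3,fy=3,interpolation=cv2.INTER_CUBIC))
E
```

```text
(no output)
```

View pics/top0c.png

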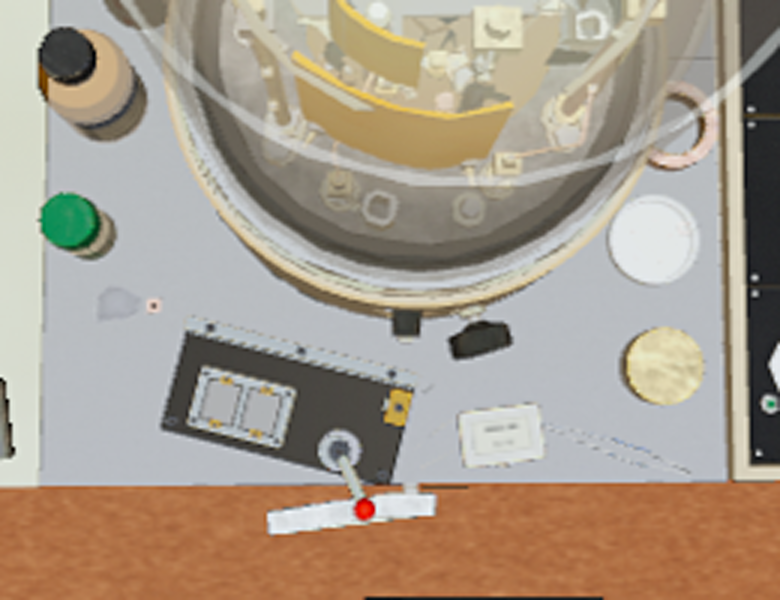

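View pics/side0c.png

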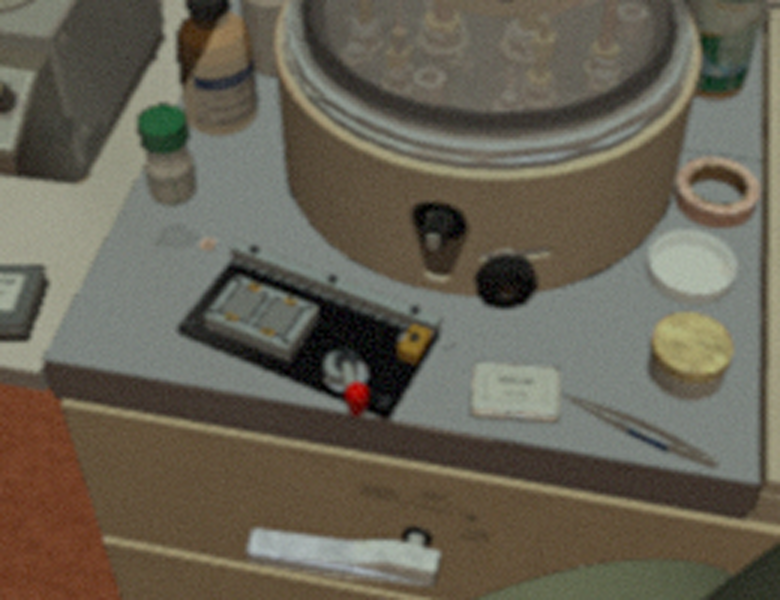

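```bash
cat >> h.py <<'E'
def rect(cam,name,z):
    r=outline_of(name,cam)
    if not r: return None
    m=r[0]["region"].astype(np.uint8); cs,_=cv2.findContours(m,0,cv2.CHAIN_APPROX_NONE)
    c=max(cs,key=cv2.contourArea)[:,0]; P=np.array([at(cam,p,z)[:2]*1000 for p in c],np.float32)
    (cx,cy),(w,h),a=cv2.minAreaRect(P); return r[0]["score"],(cx,cy),(w,h),a
def fit(J,W):
    J=np.array(J)[:,:2];W=np.array(W)[:,:2];jm=J.mean(0);wm=W.mean(0);A=J-jm;B=W-wm
    t=np.arctan2((A[:,0]*B[:,1]-A[:,1]*B[:,0]).sum(),(A*B).sum()); R=np.array([[np.cos(t),-np.sin(t)],[np.sin(t),np.cos(t)]])
    o=wm-R@jm; return t,o,W-(J@R.T+o)
E
python3 - <<'E'
from h import *
np.set_printoptions(precision=4,suppress=True)
grab_frame("top")
print(rect("top","jig",.012)); print(rect("top","carrier",.026))
J=[];W=[]
for n,z,j in(("stop_face",.018,(16,-70)),("seat",.01,(11,-34)),("cam_axis",.01,(-26,-46)),("jig",0,(0,0))):
    r=landmark_of(n,"top")
    if r:J.append(np.array(j)/1000);W.append(at("top",r[0]["xy"],z)[:2])
px=lambda u,v:(190+(u+.5)/3-.5,100+(v+.5)/3-.5)
for u,v,z,j in((162,430,.01,(-44,90)),(393,484,.01,(-44,-90)),(188,320,.024,(44,90)),(413,378,.024,(44,-90))):
    J.append(np.array(j)/1000);W.append(at("top",px(u,v),z)[:2])
print(fit(J,W)); print(fit(J[-4:],W[-4:]))
for q in landmark_of("lever_knob","top"): print(q["score"],q["xy"],at("top",q["xy"],.04))
print("knob centre",at("top",px(364,510),.053))
# carrier corners manual z=.026
C=[(197,366),(300,383),(285,449),(187,430)]
print([at("top",px(*c),.026)[:2] for c in C])
E
```

```text
(0.61, (440.5596618652344, 237.9742889404297), (182.89320373535156, 118.97561645507812), 74.859130859375)
(0.9, (450.2431945800781, 268.2505187988281), (72.96556854248047, 46.708980560302734), 75.73868560791016)
(np.float64(-0.24165210139441592), array([0.4536, 0.2345]), array([[-0.0021,  0.0026],
       [ 0.0065, -0.0019],
       [-0.0024,  0.0016],
       [ 0.0015,  0.0049],
       [ 0.0006, -0.0038],
       [ 0.0022, -0.0031],
       [-0.0027, -0.0034],
       [-0.0037,  0.003 ]]))
(np.float64(-0.23965350414085446), array([0.4528, 0.2327]), array([[ 0.0017, -0.0019],
       [ 0.0029, -0.0012],
       [-0.0017, -0.0017],
       [-0.003 ,  0.0048]]))
0.49 [310.7, 269.5] [0.3755 0.1774 0.04  ]
knob centre [0.3763 0.1768 0.053 ]
[array([0.4807, 0.3007]), array([0.4678, 0.2241]), array([0.419 , 0.2351]), array([0.4334, 0.3076])]
```

```bash
cat >> h.py <<'E'
import sys
YAW=-0.247; O=np.array([.4533,.2338])
def rz(a): return np.array([[np.cos(a),-np.sin(a)],[np.sin(a),np.cos(a)]])
def j2w(j): return rz(YAW)@(np.array(j)/1000)+O
def w2j(w): return rz(YAW).T@(np.array(w)[:2]-O)*1000
def status(*targets):
    "targets in jig mm (x,y,z); prints shift in tool x,y,z (mm) with current yaw"
    s=telemetry.observe(); p=s["position"]; y=s["tool_rot"][2]
    F=rz(YAW).T@s["force"][:2]
    print("t %.2f jig"%s["clock"],np.round([*w2j(p),p[2]*1000],1),"yaw-jig %.3f"%(y-YAW),"Fjig",np.round([*F,s["force"][2]],1),"rp",np.round(s["tool_rot"][:2],3),"q",np.round(s["qpos"],2))
    for t in targets:
        d=rz(y).T@(j2w(t[:2])-p[:2])*1000; print(" to",t,"tool shift mm",np.round([d[0],-d[1],p[2]*1000-t[2]],1))
E
python3 -m inch '[[0,0,-0.02,0,0,-0.15,1],[0,0,0,0,0,-0.15,1],[0,0,0,0,0,-0.15,1],[0,0,0,0,0,-0.15,1],[0,0,0,0,0,-0.15,1]]' 40
python3 -m inch '[[0,0,0,0,0,-0.15,1],[0,0,0,0,0,-0.025,1]]'
python3 - <<'E'
from h import *
status()
s=telemetry.observe();p=s["position"];y=s["tool_rot"][2]
for w in((.36,-.40),(.43,-.2),(.43,0)): d=rz(y).T@(np.array(w)-p[:2])*1000; print(w,d[0],-d[1])
status((-80,-100,200),(-65,33,150))
E
```

```text
clock: 2.3
position: [0.2426, -0.576, 0.2514]
tool_rot: [3.142, 0.0, 1.155]
force: [-0.4, 0.6, -0.2]
grip_width: 0.0125
finger_force: 0.0
clock: 2.5
position: [0.2425, -0.576, 0.2513]
tool_rot: [3.141, -0.0, 1.327]
force: [-0.6, 0.0, -0.2]
grip_width: -0.0
finger_force: 0.0
t 2.50 jig [  -6.4 -836.8  251.3] yaw-jig 1.574 Fjig [-0.6 -0.1 -0.2] rp [ 3.141 -0.   ] q [ 1.25  0.51 -0.25  1.57  0.14  1.08  0.72]
(0.36, -0.4) 199.15538471500432 71.53716579941832
(0.43, -0.2) 410.1358099257543 91.21609305400051
(0.43, 0) 604.2276137118156 42.962888983461234
t 2.50 jig [  -6.4 -836.8  251.3] yaw-jig 1.574 Fjig [-0.6 -0.1 -0.2] rp [ 3.141 -0.   ] q [ 1.25  0.51 -0.25  1.57  0.14  1.08  0.72]
 to (-80, -100, 200) tool shift mm [737.  -71.2  51.3]
 to (-65, 33, 150) tool shift mm [870.  -55.7 101.3]
```

```bash
python3 -m inch '[[0.04,0.014,0,0,0,0,1],[0.04,0.014,0,0,0,0,1],[0.04,0.014,0,0,0,0,1],[0.04,0.014,0,0,0,0,1],[0.04,0.014,0,0,0,0,1]]' >/dev/null
python3 -m inch '[[0.042,0.004,0,0,0,0,1],[0.042,0.004,0,0,0,0,1],[0.042,0.004,0,0,0,0,1],[0.042,0.004,0,0,0,0,1],[0.042,0.004,0,0,0,0,1]]' 
python3 -m inch '[[0.04,-0.01,0,0,0,0,1],[0.04,-0.01,0,0,0,0,1],[0.04,-0.01,0,0,0,0,1],[0.04,-0.01,0,0,0,0,1],[0.04,-0.01,0,0,0,0,1]]' >/dev/null
python3 -c "
from h import *
status((-80,-100,200),(-68,33,150))"
```

```text
clock: 3.5
position: [0.4305, -0.1988, 0.2515]
tool_rot: [3.141, 0.0, 1.319]
force: [1.5, 0.8, 0.7]
grip_width: 0.0
finger_force: 0.0
t 4.00 jig [  33.2 -225.2  251.5] yaw-jig 1.566 Fjig [ 1.1  1.  -0.9] rp [ 3.141 -0.   ] q [ 0.33  0.22 -0.55  2.04  0.14  0.92 -0.56]
 to (-80, -100, 200) tool shift mm [ 124.7 -113.7   51.5]
 to (-68, 33, 150) tool shift mm [ 257.8 -102.3  101.5]
```

```bash
python3 -m inch '[[0.043,-0.022,0,0,0,0,1],[0.043,-0.022,0,0,0,0,1],[0.043,-0.022,0,0,0,0,1],[0.043,-0.022,0.01,0,0,0,1],[0.043,-0.014,0.02,0,0,0,1]]' >/dev/null
python3 -m inch '[[0.043,0,0.03,0,0,0,1],[0,0,0.035,0,0,0,1],[0,0,0.035,0,0,0,1],[0,0,0.03,0,0,0,1],[0,0,0,0,0,0,1]]' >/dev/null
python3 - <<'E'
from h import *
status((-68,33,60),(-68,33,16))
im=snap("side","s1"); t=snap("top","t1")
a=np.hstack([cv2.resize(x[y0:y0+130,x0:x0+130],(400,400),interpolation=cv2.INTER_CUBIC) for x,y0,x0 in((im,180,220),(t,180,230))])
cv2.imwrite("pics/c1.png",a[:,:,::-1])
E
```

```text
t 5.00 jig [-69.5  28.   90. ] yaw-jig 1.568 Fjig [-0.1  0.5  1.4] rp [-3.138  0.004] q [-0.32  0.57 -0.55  2.06  0.49  0.64 -1.45]
 to (-68, 33, 60) tool shift mm [ 5.   1.5 30. ]
 to (-68, 33, 16) tool shift mm [ 5.   1.5 74. ]
```

View pics/c1.png

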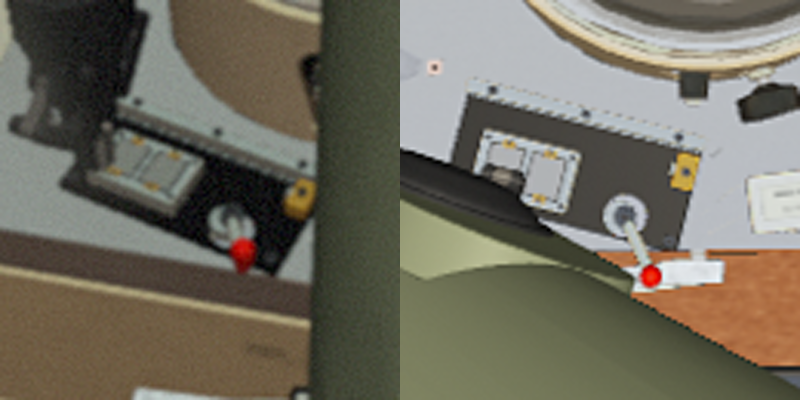

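```bash
python3 - <<'E'
from h import *
s=telemetry.observe(); p=s["position"]; print(p,proj("top",p),proj("side",p))
print(p-0, j2w((-69.5,28)), proj("top",[*j2w((-11,33)),.026]), proj("side",[*j2w((-11,33)),.026]))
E
```

```text
[0.39426221 0.27920491 0.09330113] (np.float64(261.03313145767675), np.float64(263.0343207681941)) (np.float64(250.0309190264387), np.float64(231.46723019648545))
[0.39426221 0.27920491 0.09330113] [0.3927552  0.27794269] (np.float64(269.694231313808), np.float64(235.09002438584622)) (np.float64(265.6157078541416), np.float64(233.0154310252618))
```

```bash
python3 -m inch '[[0.005,0,0.03,0,0,0,1],[0,0,0.03,0,0,0,1],[0,0,0.013,0,0,0,1],[0,0,0,0,0,0,1],[0,0,0,0,0,0,1]]' >/dev/null
python3 -c "
from h import *
status((-55,33,16))"
```

```text
t 5.60 jig [-67.7  34.9  21.1] yaw-jig 1.570 Fjig [-0.1 -0.2 -0. ] rp [ 3.141e+00 -1.000e-03] q [-0.41  0.69 -0.45  2.08  0.61  0.5  -1.56]
 to (-55, 33, 16) tool shift mm [-1.9 12.7  5.1]
```

```bash
python3 -m inch '[[-0.002,0.004,0.005,0,0,0,1],[0,0.004,0,0,0,0,1],[0,0.004,0,0,0,0,1],[0,0.003,0,0,0,0,1],[0,0.002,0,0,0,0,1]]' >/dev/null
python3 -c "
from h import *
status()"
python3 -m inch '[[0,0.002,0,0,0,0,1],[0,0.002,0,0,0,0,1],[0,0.002,0,0,0,0,1],[0,0.002,0,0,0,0,1],[0,0.002,0,0,0,0,1]]' >/dev/null
python3 -c "
from h import *
status()"
```

```text
t 6.10 jig [-50.7  32.4  14.9] yaw-jig 1.570 Fjig [ 0.4 -0.2  0.1] rp [ 3.141 -0.   ] q [-0.38  0.71 -0.45  2.05  0.62  0.51 -1.53]
t 6.60 jig [-41.3  32.3  14.7] yaw-jig 1.571 Fjig [-2.5 -0.3  0.6] rp [-3.141  0.   ] q [-0.36  0.72 -0.45  2.04  0.62  0.52 -1.51]
```

```bash
for i in 1; do python3 -m inch '[[0,0.002,0,0,0,0,1],[0,0.002,0,0,0,0,1],[0,0.002,0,0,0,0,1],[0,0.002,0,0,0,0,1],[0,0.001,0,0,0,0,1]]' >/dev/null
python3 -c "
from h import *
status()"; done
python3 -m inch '[[0,0.001,0,0,0,0,1],[0,0.001,0,0,0,0,1],[0,0.001,0,0,0,0,1],[0,0,0,0,0,0,1]]' >/dev/null
python3 -c "
from h import *
status()"
```

```text
t 7.10 jig [-32.   32.3  14.7] yaw-jig 1.571 Fjig [-2.4  0.2 -0.2] rp [3.142 0.   ] q [-0.35  0.73 -0.45  2.02  0.61  0.53 -1.49]
t 7.50 jig [-29.1  32.4  14.7] yaw-jig 1.571 Fjig [-2.   0.2  0.4] rp [ 3.142 -0.   ] q [-0.34  0.73 -0.46  2.02  0.61  0.53 -1.48]
```

```bash
python3 -m inch '[[0,0.001,0,0,0,0,1],[0,0.001,0,0,0,0,1],[0,0.001,0,0,0,0,1]]' >/dev/null
python3 -c "
from h import *
status()"
python3 -m inch '[[0,0.001,0,0,0,0,1],[0,0.001,0,0,0,0,1]]' >/dev/null
python3 -c "
from h import *
status()"
```

```text
t 7.80 jig [-26.2  32.3  14.7] yaw-jig 1.571 Fjig [-2.3  0.   0.6] rp [-3.142  0.   ] q [-0.34  0.73 -0.46  2.01  0.61  0.54 -1.48]
t 8.00 jig [-24.2  32.3  14.7] yaw-jig 1.571 Fjig [-4.2  0.7 -0.7] rp [-3.142  0.   ] q [-0.33  0.73 -0.46  2.01  0.61  0.54 -1.47]
```

```bash
python3 -m inch '[[0,0.001,0,0,0,0,1],[0,0,0,0,0,0,1]]' >/dev/null
python3 -c "
from h import *
status()"
python3 -m inch '[[0,0.001,0,0,0,0,1],[0,0,0,0,0,0,1]]' >/dev/null
python3 -c "
from h import *
status()"
```

```text
t 8.20 jig [-24.1  32.3  14.6] yaw-jig 1.571 Fjig [-8.4 -0.   1.3] rp [-3.14  0.  ] q [-0.33  0.73 -0.46  2.01  0.61  0.54 -1.47]
t 8.40 jig [-23.8  32.3  14.5] yaw-jig 1.572 Fjig [-13.1  -0.6   3.8] rp [-3.14e+00  1.00e-03] q [-0.33  0.73 -0.46  2.    0.61  0.54 -1.47]
```

```bash
python3 -m inch '[[0,-0.01,0,0,0,0,1],[0,-0.02,0,0,0,0,1],[0,0,-0.03,0,0,0,1],[0.03,0,-0.03,0,0,0,1],[0.04,0.02,0,0,0,0,1]]' >/dev/null
python3 -m inch '[[0,0.03,0,0,0,0,1],[0,0.015,0,0,0,0,1],[0,0,0,0,0,0,1]]' >/dev/null
python3 - <<'E'
from h import *
status((11,98,60),(11,98,16))
for c in("side","top"):
    snap(c,"2"+c)
    r=rect(c,"carrier",.026); print(c,r, r and w2j(np.array(r[1])/1000), r and np.radians(r[3]-90)-YAW)
im=cv2.imread("pics/2side.png")[180:310,220:350];t=cv2.imread("pics/2top.png")[180:310,230:360]
cv2.imwrite("pics/c2.png",np.hstack([cv2.resize(x,(400,400),interpolation=cv2.INTER_CUBIC) for x in(im,t)]))
E
```

```text
t 9.20 jig [ 14.7 101.2  74.2] yaw-jig 1.568 Fjig [-0.6  0.3 -0.3] rp [3.141e+00 1.000e-03] q [-0.32  0.73 -0.54  1.79  0.51  0.77 -1.37]
 to (11, 98, 60) tool shift mm [-3.2 -3.7 14.2]
 to (11, 98, 16) tool shift mm [-3.2 -3.7 58.2]
side (0.59, (467.7549133300781, 257.9278259277344), (78.33189392089844, 56.42486572265625), 75.4942398071289) [ 8.11705099 26.92972311] -0.0061732758703282875
top None None None
```

View pics/c2.png

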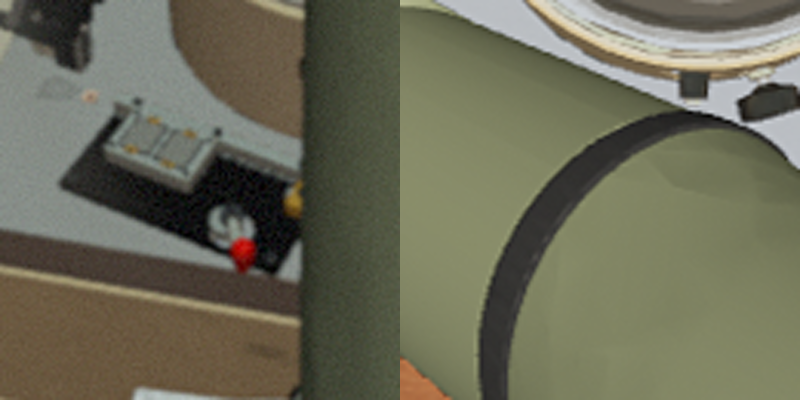

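```bash
python3 -m inch '[[0,-0.0035,0.03,0,0,0,1],[0,0,0.028,0,0,0,1],[0,0,0,0,0,0,1],[-0.005,0,0,0,0,0,1],[-0.004,0,0,0,0,0,1]]' >/dev/null
python3 -c "
from h import *
status((11,82,15),(11,14,15))"
```

```text
t 9.90 jig [ 9.5 93.4 18.1] yaw-jig 1.571 Fjig [-0.3 -0.1  0.2] rp [ 3.141e+00 -1.000e-03] q [-0.35  0.8  -0.48  1.83  0.57  0.66 -1.42]
 to (11, 82, 15) tool shift mm [-11.4   1.5   3.1]
 to (11, 14, 15) tool shift mm [-79.4   1.5   3.1]
```

```bash
python3 -m inch '[[-0.004,0.0015,0.003,0,0,0,1],[-0.004,0,0,0,0,0,1],[-0.003,0,0,0,0,0,1],[-0.003,0,0,0,0,0,1],[-0.003,0,0,0,0,0,1]]' >/dev/null
python3 -c "
from h import *
status()"
python3 -m inch '[[-0.003,0,0,0,0,0,1],[-0.003,0,0,0,0,0,1],[-0.003,0,0,0,0,0,1],[-0.003,0,0,0,0,0,1],[-0.003,0,0,0,0,0,1]]' >/dev/null
python3 -c "
from h import *
status()"
```

```text
t 10.40 jig [10.8 76.5 13.9] yaw-jig 1.571 Fjig [-1.   2.4  0.2] rp [ 3.141e+00 -1.000e-03] q [-0.33  0.79 -0.48  1.86  0.58  0.63 -1.42]
t 10.90 jig [10.8 61.3 13.8] yaw-jig 1.571 Fjig [0.5 3.9 2.7] rp [ 3.142 -0.   ] q [-0.32  0.78 -0.47  1.89  0.59  0.62 -1.41]
```

```bash
python3 -m inch '[[-0.003,0,-0.0015,0,0,0,1],[-0.003,0,0,0,0,0,1],[-0.003,0,0,0,0,0,1],[-0.003,0,0,0,0,0,1],[-0.003,0,0,0,0,0,1]]' >/dev/null
python3 -c "
from h import *
status()"
python3 -m inch '[[-0.003,0,0,0,0,0,1],[-0.003,0,0,0,0,0,1],[-0.003,0,0,0,0,0,1],[-0.003,0,0,0,0,0,1],[-0.003,0,0,0,0,0,1]]' >/dev/null
python3 - <<'E'
from h import *
status()
snap("side","3side")
im=cv2.imread("pics/3side.png")[180:310,220:350]
cv2.imwrite("pics/c3.png",cv2.resize(im,(520,520),interpolation=cv2.INTER_CUBIC))
r=rect("side","carrier",.026); print(r,w2j(np.array(r[1])/1000),np.radians(r[3]-90)-YAW)
E
```

```text
t 11.40 jig [10.8 46.1 15.2] yaw-jig 1.571 Fjig [-0.8  2.8  0.7] rp [-3.142  0.   ] q [-0.3   0.77 -0.47  1.92  0.59  0.6  -1.4 ]
t 11.90 jig [10.8 31.1 15.2] yaw-jig 1.571 Fjig [-0.1  2.4 -0.1] rp [-3.142 -0.   ] q [-0.28  0.76 -0.47  1.94  0.6   0.58 -1.4 ]
(0.85, (456.2296142578125, 212.24423217773438), (76.2901611328125, 53.345821380615234), 78.42279815673828) [  8.11100271 -20.18527684] 0.044939709667126515
```

View pics/c3.png

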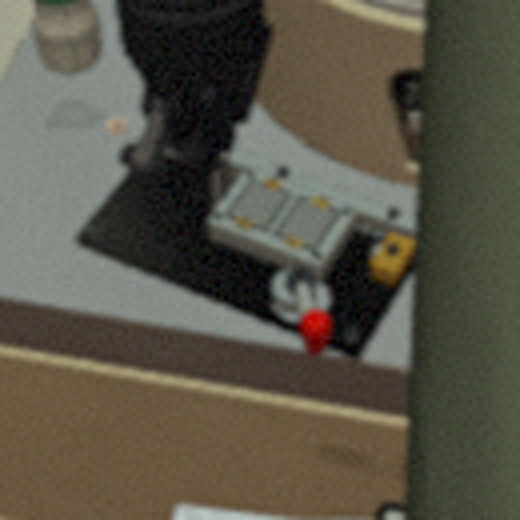

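```bash
python3 -m inch '[[-0.003,0,0,0,0,0,1],[-0.003,0,0,0,0,0,1],[-0.002,0,0,0,0,0,1],[-0.002,0,0,0,0,0,1],[-0.001,0,0,0,0,0,1]]' >/dev/null
python3 -c "
from h import *
status()"
python3 -m inch '[[-0.001,0,0,0,0,0,1],[-0.001,0,0,0,0,0,1],[-0.001,0,0,0,0,0,1]]' >/dev/null
python3 -c "
from h import *
status()"
```

```text
t 12.50 jig [10.8 20.1 15.2] yaw-jig 1.571 Fjig [ 0.1  0.6 -0.4] rp [-3.142  0.   ] q [-0.26  0.75 -0.47  1.96  0.6   0.57 -1.39]
t 12.80 jig [10.7 17.3 15.2] yaw-jig 1.571 Fjig [-0.3  1.8  0.4] rp [-3.142 -0.   ] q [-0.26  0.75 -0.47  1.97  0.61  0.57 -1.39]
```

```bash
python3 -m inch '[[-0.001,0,0,0,0,0,1],[-0.001,0,0,0,0,0,1]]' >/dev/null
python3 -c "
from h import *
status()"
python3 -m inch '[[-0.001,0,0,0,0,0,1],[-0.001,0,0,0,0,0,1]]' >/dev/null
python3 -c "
from h import *
status()"
python3 -m inch '[[-0.001,0,0,0,0,0,1],[0,0,0,0,0,0,1]]' >/dev/null
python3 -c "
from h import *
status()"
```

```text
t 13.00 jig [10.8 15.3 15.2] yaw-jig 1.571 Fjig [-0.8  2.2 -1.5] rp [-3.142 -0.   ] q [-0.26  0.74 -0.47  1.97  0.61  0.57 -1.39]
t 13.20 jig [10.8 13.2 15.2] yaw-jig 1.571 Fjig [-0.5  1.7 -0.4] rp [-3.142  0.   ] q [-0.25  0.74 -0.47  1.98  0.61  0.56 -1.39]
t 13.40 jig [10.7 12.1 15.2] yaw-jig 1.571 Fjig [-0.7  0.7 -0.1] rp [-3.142  0.   ] q [-0.25  0.74 -0.47  1.98  0.61  0.56 -1.39]
```

```bash
python3 -m inch '[[-0.001,0,0,0,0,0,1],[-0.001,0,0,0,0,0,1]]' >/dev/null
python3 -c "
from h import *
status()"
python3 -m inch '[[-0.001,0,0,0,0,0,1],[0,0,0,0,0,0,1]]' >/dev/null
python3 -c "
from h import *
status()"
python3 -m inch '[[-0.001,0,0,0,0,0,1],[0,0,0,0,0,0,1]]' >/dev/null
python3 -c "
from h import *
status()"
```

```text
t 13.60 jig [10.8 11.7 15.4] yaw-jig 1.571 Fjig [-1.  10.2 -1.2] rp [ 3.141e+00 -2.000e-03] q [-0.25  0.74 -0.47  1.98  0.61  0.56 -1.39]
t 13.80 jig [10.8 11.6 15.7] yaw-jig 1.572 Fjig [-1.5 11.5 -0.9] rp [ 3.141 -0.004] q [-0.25  0.74 -0.47  1.98  0.61  0.56 -1.39]
t 14.00 jig [10.8 11.6 15.9] yaw-jig 1.572 Fjig [-1.2 15.6 -1.6] rp [ 3.141 -0.006] q [-0.25  0.74 -0.47  1.98  0.61  0.55 -1.38]
```

```bash
python3 -m inch '[[0.01,0,0,0,0,0,1],[0.02,0,0,0,0,0,1],[0,0,-0.03,0,0,0,1],[0,-0.03,-0.02,0,0,0,1],[0,-0.04,0,0,0,0,1]]' >/dev/null
python3 -m inch '[[-0.02,0,0,0,0,0,1],[-0.025,0,0,0,0,0,1],[0,0,0,0,0,0,1]]' >/dev/null
python3 - <<'E'
from h import *
status((-55,-11,40),(-55,-11,16))
snap("side","4side")
im=cv2.imread("pics/4side.png")[180:310,220:350]
cv2.imwrite("pics/c4.png",cv2.resize(im,(520,520),interpolation=cv2.INTER_CUBIC))
E
```

```text
t 14.80 jig [-59.2  -9.8  65.1] yaw-jig 1.569 Fjig [-0.1 -0.3  0.3] rp [-3.142e+00  3.000e-03] q [-0.27  0.59 -0.52  2.13  0.55  0.56 -1.45]
 to (-55, -11, 40) tool shift mm [-1.2  4.2 25.1]
 to (-55, -11, 16) tool shift mm [-1.2  4.2 49.1]
```

View pics/c4.png

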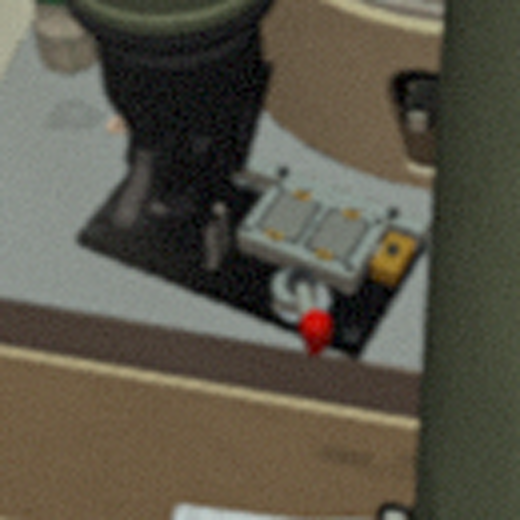

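```bash
python3 -m inch '[[-0.001,0,0.025,0,0,0,1],[0,0.004,0.025,0,0,0,1],[0,0.006,0,0,0,0,1],[0,0.006,0,0,0,0,1],[0,0.006,0,0,0,0,1]]' >/dev/null
python3 -c "
from h import *
status()"
python3 -m inch '[[0,0.003,0,0,0,0,1],[0,0.003,0,0,0,0,1],[0,0.002,0,0,0,0,1],[0,0.001,0,0,0,0,1],[0,0.001,0,0,0,0,1]]' >/dev/null
python3 -c "
from h import *
status()"
```

```text
t 15.35 jig [-36.3  -7.   16.2] yaw-jig 1.571 Fjig [ 0.1 -0.2  0.2] rp [ 3.141e+00 -1.000e-03] q [-0.3   0.69 -0.45  2.1   0.64  0.48 -1.49]
t 15.85 jig [-27.2  -7.7  15.3] yaw-jig 1.571 Fjig [-0.3 -1.   0.4] rp [ 3.142 -0.   ] q [-0.28  0.7  -0.45  2.08  0.64  0.49 -1.46]
```

```bash
python3 -m inch '[[0,0.001,0,0,0,0,1],[0,0.001,0,0,0,0,1],[0,0,0,0,0,0,1]]' >/dev/null
python3 -c "
from h import *
status()"
python3 -m inch '[[0,0.001,0,0,0,0,1],[0,0,0,0,0,0,1]]' >/dev/null
python3 -c "
from h import *
status()"
python3 -m inch '[[0,0.001,0,0,0,0,1],[0,0,0,0,0,0,1]]' >/dev/null
python3 -c "
from h import *
status()"
```

```text
t 16.15 jig [-25.2  -7.7  15.2] yaw-jig 1.571 Fjig [-0.4 -0.   0.3] rp [-3.142  0.   ] q [-0.28  0.7  -0.45  2.08  0.64  0.49 -1.46]
t 16.35 jig [-24.4  -7.6  15.2] yaw-jig 1.571 Fjig [-0.9  0.5 -0.4] rp [-3.141 -0.   ] q [-0.28  0.7  -0.45  2.08  0.64  0.5  -1.46]
t 16.55 jig [-24.1  -7.6  15.1] yaw-jig 1.571 Fjig [-6.8 -0.2  1. ] rp [-3.14  0.  ] q [-0.28  0.71 -0.45  2.08  0.64  0.5  -1.46]
```

```bash
python3 -m inch '[[0,-0.01,0,0,0,0,1],[0,-0.02,0,0,0,0,1],[0,-0.01,-0.03,0,0,0,1],[0,0,-0.03,0,0,0,1],[-0.035,0,-0.01,0,0,0,1]]' >/dev/null
python3 -m inch '[[-0.04,0.005,0,0,0,0,1],[-0.03,0.005,0,0,0,0,1],[0,0,0,0,0,0,1]]' >/dev/null
cat > plan.py <<'E'
from h import *
from math import *
def tcp(th,ph,g=19.5):
    k=(-26+45*cos(radians(th)),-46+45*sin(radians(th))); p=radians(ph)
    return np.array([k[0]-g*cos(p),k[1]-g*sin(p)])
def rows(wps):
    "wps: (theta,phi) deg; prints tool shifts (mm) & turn (rad about tool z) from the first waypoint"
    for (a,p),(b,q) in zip(wps,wps[1:]):
        d=tcp(b,q)-tcp(a,p); r=radians(p); ex=np.array([cos(r),sin(r)]); ey=np.array([sin(r),-cos(r)])
        print(b,q,"dx %.1f dy %.1f turn %.3f"%(d@ex,d@ey,-radians(q-p)), "jig",np.round(tcp(b,q),1))
E
python3 - <<'E'
from plan import *
k=landmark_of("lever_knob","side"); grab_frame("side"); k=landmark_of("lever_knob","side")
for q in k[:2]: print(q["score"],w2j(at("side",q["xy"],.04)))
t=tcp(219,90); print(t)
status((t[0],t[1]-8,80),(t[0],t[1],38))
E
```

```text
0.66 [-61.40810518 -75.09453349]
[-60.97156827 -93.8194176 ]
t 17.50 jig [ -53.2 -112.1   85.4] yaw-jig 1.571 Fjig [ 0.3 -0.4  0.1] rp [ 3.141e+00 -1.000e-03] q [-0.05  0.49 -0.56  2.27  0.53  0.51 -1.28]
 to (np.float64(-60.97156826556368), np.float64(-101.81941759724269), 80) tool shift mm [10.2 -7.8  5.4]
 to (np.float64(-60.97156826556368), np.float64(-93.81941759724269), 38) tool shift mm [18.2 -7.8 47.4]
```

```bash
python3 -m inch '[[0,-0.007,0.02,0,0,0,1],[0,0,0.027,0,0,0,1],[0.003,0,0,0,0,0,1],[0,0,0,0,0,0,1]]' >/dev/null
python3 - <<'E'
from plan import *
status((-61,-94,38))
snap("side","5side")
im=cv2.imread("pics/5side.png")[180:310,220:350]
cv2.imwrite("pics/c5.png",cv2.resize(im,(520,520),interpolation=cv2.INTER_CUBIC))
rows([(219,90),(215,90),(210,90),(205,90),(200,90),(195,90),(190,90),(185,90),(180,90),(175,86),(170,82),(165,78),(160,74),(155,70),(150,66),(145,62),(140,58),(135,54),(130,50),(125,46)])
E
```

```text
t 17.90 jig [ -60.7 -108.3   38.4] yaw-jig 1.573 Fjig [0.1 0.  1.5] rp [-3.141 -0.   ] q [-0.17  0.58 -0.44  2.3   0.66  0.39 -1.42]
 to (-61, -94, 38) tool shift mm [14.3 -0.2  0.4]
215 90 dx 2.5 dy -1.9 turn -0.000 jig [-62.9 -91.3]
210 90 dx 3.3 dy -2.1 turn -0.000 jig [-65. -88.]
205 90 dx 3.5 dy -1.8 turn -0.000 jig [-66.8 -84.5]
200 90 dx 3.6 dy -1.5 turn -0.000 jig [-68.3 -80.9]
195 90 dx 3.7 dy -1.2 turn -0.000 jig [-69.5 -77.1]
190 90 dx 3.8 dy -0.8 turn -0.000 jig [-70.3 -73.3]
185 90 dx 3.9 dy -0.5 turn -0.000 jig [-70.8 -69.4]
180 90 dx 3.9 dy -0.2 turn -0.000 jig [-71.  -65.5]
175 86 dx 4.0 dy -1.2 turn 0.070 jig [-72.2 -61.5]
170 82 dx 4.0 dy -1.1 turn 0.070 jig [-73.  -57.5]
165 78 dx 4.0 dy -1.1 turn 0.070 jig [-73.5 -53.4]
160 74 dx 4.0 dy -1.0 turn 0.070 jig [-73.7 -49.4]
155 70 dx 3.9 dy -0.9 turn 0.070 jig [-73.5 -45.3]
150 66 dx 3.9 dy -0.8 turn 0.070 jig [-72.9 -41.3]
145 62 dx 3.9 dy -0.8 turn 0.070 jig [-72.  -37.4]
140 58 dx 3.9 dy -0.7 turn 0.070 jig [-70.8 -33.6]
135 54 dx 3.9 dy -0.6 turn 0.070 jig [-69.3 -30. ]
130 50 dx 3.9 dy -0.6 turn 0.070 jig [-67.5 -26.5]
125 46 dx 3.9 dy -0.5 turn 0.070 jig [-65.4 -23.2]
```

View pics/c5.png

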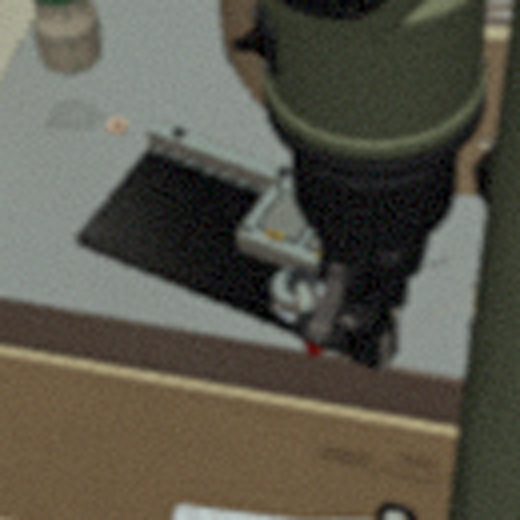

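```bash
python3 -m inch '[[0.005,0,0,0,0,0,1],[0.005,0,0,0,0,0,1],[0.004,0,0,0,0,0,1],[0.003,-0.002,0,0,0,0,1],[0.003,-0.002,0,0,0,0,1]]' >/dev/null
python3 -c "
from h import *
status()"
python3 -m inch '[[0.0035,-0.002,0,0,0,0,1],[0.0035,-0.0015,0,0,0,0,1],[0.0035,-0.001,0,0,0,0,1],[0.004,-0.001,0,0,0,0,1],[0.004,-0.0005,0,0,0,0,1]]' >/dev/null
python3 -c "
from h import *
status()"
```

```text
t 18.45 jig [-64.3 -89.6  38.3] yaw-jig 1.570 Fjig [-0.1 -2.5  1.7] rp [3.142 0.   ] q [-0.21  0.58 -0.45  2.28  0.66  0.4  -1.45]
t 18.95 jig [-70.3 -70.8  38.2] yaw-jig 1.571 Fjig [-0.1 -1.7 -0.5] rp [-3.142 -0.   ] q [-0.25  0.59 -0.45  2.26  0.65  0.41 -1.48]
```

```bash
python3 -m inch '[[0.004,0,0,0,0,0,1],[0.004,-0.001,0,0,0,0.07,1],[0.004,-0.001,0,0,0,0.07,1],[0.004,-0.001,0,0,0,0.07,1],[0.004,-0.001,0,0,0,0.07,1]]' >/dev/null
python3 -c "
from h import *
status((-73.5,-49.4,38))"
python3 -m inch '[[0.004,-0.001,0,0,0,0.07,1],[0.004,-0.001,0,0,0,0.07,1],[0.004,-0.001,0,0,0,0.07,1],[0.003,-0.0005,0,0,0,0.05,1]]' >/dev/null
python3 -c "
from h import *
status((-70.8,-33.6,38))"
```

```text
t 19.45 jig [-72.5 -50.4  38.2] yaw-jig 1.288 Fjig [-1.6 -1.  -0.2] rp [-3.141 -0.   ] q [-0.34  0.59 -0.38  2.24  0.56  0.41 -1.71]
 to (-73.5, -49.4, 38) tool shift mm [ 0.7 -1.2  0.2]
t 19.85 jig [-70.9 -36.1  38. ] yaw-jig 1.028 Fjig [-8.  -5.8  4.5] rp [-3.142e+00  2.000e-03] q [-0.41  0.59 -0.32  2.21  0.47  0.4  -1.9 ]
 to (-70.8, -33.6, 38) tool shift mm [ 2.2 -1.2 -0. ]
```

```bash
python3 -m inch '[[0.003,-0.0005,0,0,0,0.05,1],[0.003,-0.0005,0,0,0,0.05,1],[0,0,0,0,0,0,1]]' >/dev/null
python3 -c "
from h import *
status((-67.5,-26.5,38),(-65.4,-23.2,38))"
python3 -m inch '[[0.003,-0.0005,0,0,0,0.05,1],[0.002,0,0,0,0,0.05,1],[0,0,0,0,0,0,1]]' >/dev/null
python3 -c "
from h import *
status((-67.5,-26.5,38),(-65.4,-23.2,38))"
```

```text
t 20.15 jig [-68.7 -30.2  38. ] yaw-jig 0.929 Fjig [-5.1 -1.9  2. ] rp [-3.141e+00  2.000e-03] q [-0.43  0.6  -0.3   2.2   0.43  0.41 -1.97]
 to (-67.5, -26.5, 38) tool shift mm [ 3.7 -1.2  0. ]
 to (-65.4, -23.2, 38) tool shift mm [ 7.6 -1.5  0. ]
t 20.45 jig [-66.7 -26.3  37.9] yaw-jig 0.830 Fjig [-9.8 -3.8  2.8] rp [-3.141e+00  3.000e-03] q [-0.45  0.6  -0.28  2.19  0.4   0.41 -2.04]
 to (-67.5, -26.5, 38) tool shift mm [-0.7 -0.5 -0.1]
 to (-65.4, -23.2, 38) tool shift mm [ 3.1 -1.2 -0.1]
```

```bash
python3 -m inch '[[0.002,-0.0005,0,0,0,0,1],[0.001,0,0,0,0,0,1],[0,0,0,0,0,0,1]]' >/dev/null
python3 -c "
from h import *
status((-65.4,-23.2,38))"
python3 -m inch '[[0.0015,0,0,0,0,0,1],[0,0,0,0,0,0,1]]' >/dev/null
python3 -c "
from h import *
status((-65.4,-23.2,38))"
```

```text
t 20.75 jig [-64.9 -24.3  37.8] yaw-jig 0.831 Fjig [-7.3 -5.8  2.8] rp [3.141e+00 3.000e-03] q [-0.45  0.6  -0.28  2.18  0.4   0.41 -2.04]
 to (-65.4, -23.2, 38) tool shift mm [ 0.5 -1.1 -0.2]
t 20.95 jig [-64.3 -23.6  37.7] yaw-jig 0.831 Fjig [-11.6  -9.4   6.1] rp [3.141 0.005] q [-0.45  0.6  -0.28  2.18  0.4   0.42 -2.04]
 to (-65.4, -23.2, 38) tool shift mm [-0.4 -1.1 -0.3]
```

```bash
python3 -m inch '[[0.0015,0,0,0,0,0,1],[0,0,0,0,0,0,1]]' >/dev/null
python3 -c "
from h import *
status((-65.4,-23.2,38))"
python3 -m inch '[[0.001,0,0,0,0,0,1],[0,0,0,0,0,0,1]]' >/dev/null
python3 -c "
from h import *
status((-65.4,-23.2,38))"
```

```text
t 21.15 jig [-64.1 -23.4  37.6] yaw-jig 0.831 Fjig [-18.8 -13.5  11.7] rp [3.141 0.007] q [-0.45  0.6  -0.28  2.17  0.4   0.42 -2.03]
 to (-65.4, -23.2, 38) tool shift mm [-0.7 -1.1 -0.4]
t 21.35 jig [-64.  -23.3  37.5] yaw-jig 0.832 Fjig [-21.8 -15.7  15.4] rp [3.141 0.008] q [-0.45  0.6  -0.28  2.17  0.4   0.42 -2.03]
 to (-65.4, -23.2, 38) tool shift mm [-0.9 -1.1 -0.5]
```

```bash
python3 -m inch '[[-0.005,0,0,0,0,0,1],[-0.015,0,0,0,0,0,1],[-0.01,0,0,0,0,0,1],[0,0,-0.04,0,0,0,1],[0,0,-0.05,0,0,0,1]]' >/dev/null
python3 -m inch '[[0,0,-0.05,0,0,0,1],[0,0,-0.04,0,0,0,1],[-0.03,0.03,0,0,0,-0.1,1],[-0.03,0.03,0,0,0,-0.1,1],[-0.03,0.03,0,0,0,-0.1,1]]' >/dev/null
python3 -m inch '[[-0.035,0.025,0,0,0,-0.1,1],[-0.035,0.025,0,0,0,-0.1,1],[-0.035,0.025,0,0,0,-0.1,1],[-0.04,0.01,0,0,0,-0.1,1],[-0.04,0.01,0,0,0,-0.1,1]]' 
python3 -m inch '[[-0.045,0,0,0,0,0,1],[-0.045,0,0,0,0,0,1],[-0.045,0,0,0,0,0,1],[-0.045,0,0,0,0,0,1],[0,0,0,0,0,0,1]]' >/dev/null
python3 - <<'E'
from plan import *
status()
t=snap("top","6t");s=snap("side","6s")
r=rect("top","carrier",.026); print(r,r and w2j(np.array(r[1])/1000),r and np.radians(r[3]-90)-YAW)
for c in("top","side"):
    k=landmark_of("lever_knob",c)
    if k:
        j=w2j(at(c,k[0]["xy"],.04)); print(c,j,235-np.degrees(np.arctan2(j[1]+46,j[0]+26))%360)
    for n in("glass_dish","grid_box","carbon_tin","tape_roll","amber_bottle","tweezers","white_bottle"):
        k=landmark_of(n,c); print(n,k and np.round(k[0]["xy"],1),end="; ")
cv2.imwrite("pics/c6.png",np.hstack([cv2.resize(x[y0:y0+130,x0:x0+130],(400,400),interpolation=cv2.INTER_CUBIC) for x,y0,x0 in((s,180,220),(t,180,230))])[:,:,::-1])
E
```

```text
clock: 22.85
position: [0.3447, -0.1098, 0.2185]
tool_rot: [3.141, 0.0, 1.35]
force: [0.3, 1.2, 0.1]
grip_width: 0.0004
finger_force: 0.0
t 23.35 jig [ -17.7 -542.9  218.3] yaw-jig 1.587 Fjig [0.4 0.6 0.5] rp [3.141e+00 2.000e-03] q [ 0.74  0.21 -0.14  2.12  0.04  0.81  0.34]
(0.91, (456.7599792480469, 198.07904052734375), (73.61516571044922, 47.58425521850586), 75.02590942382812) [ 12.08860557 -33.7908866 ] -0.01434718304605398
top [-50.52578777  -4.54604213] 114.3897759336734
glass_dish [402.6 181.4]; grid_box [356.3 245.3]; carbon_tin [407.9 224.2]; tape_roll [410.8 142.7]; amber_bottle [225.7 133.7]; tweezers [394.2 247.3]; white_bottle [219.1 177.8]; side [-59.86615862  -3.43027794] 106.49614824706885
glass_dish [408.4 220.1]; grid_box [350.7 264. ]; carbon_tin [408.  250.5]; tape_roll [419.8 196.3]; amber_bottle [239.4 194.6]; tweezers [312.8 241.3]; white_bottle [235.5 193.8];
```

View pics/c6.png

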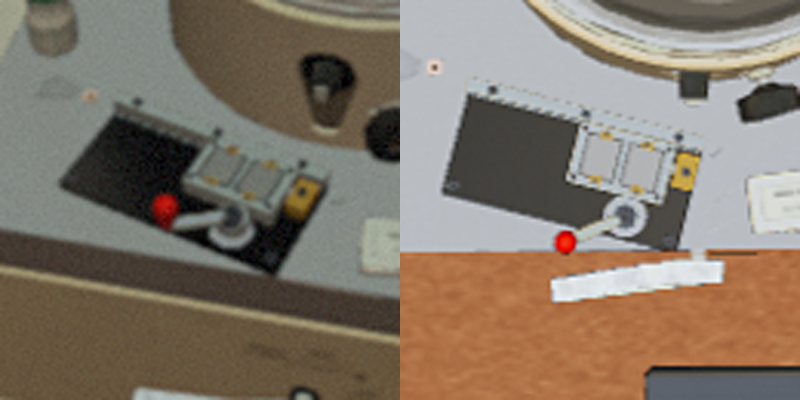

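The last picture shows the carrier flat on the fence and against the stop. The red knob (crop 565,242) is at front left, in the home position.

```bash
python3 -c "
from h import *
print(bot.job_done())"
```

```text
the job is handed in; nothing more can be done
None
```

The carrier is flat against the fence with its end on the stop, the cam lever is fully home, the bystanders look unmoved, and the arm is clear; the job was handed in at about 24 s of the 64 s allowed.

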